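# Find and mark the balance point of a probe bar

## Task

Slide the long probe bar along its balancing block, heavy head first, until it just tips over the block's edge and comes to rest head down on the pad; stop there, do not push it on or lift it off the block. Then mark the balance point: take the larger of the two steel saddles by its knob and set it astride the bar right above the edge, and let go.

Things in the scene. Friction and masses are not known exactly. Their poses are not given: they have to be found in the camera images.
- edge (a point): Fulcrum edge of the fixed balancing block: middle of the end edge of its 48 mm wide grey deck, 50 mm above the worktop. x = slide direction (deck reaches back to x = -150 mm, pad ahead at +x), y across, z up. Two 18 mm high steel cheeks on the deck, x = -140 to -60 mm, guide the bar: gap 21 mm, 33 mm over their outsides. The base plate ends at x = -155 mm.
- pad (a point): Middle of the top of the block's rest pad, a small rubber-topped post 95 mm ahead of the edge, 20 x 40 mm, 10 mm lower than the deck; it catches the bar's head at about 5 degrees when the bar tips. Axes as for the edge.
- bar_mid (a point): Probe bar, 320 mm long: aluminium 16 wide, 20 high, dark steel head (40 x 28 x 26) at its +x end. Point: mid-length, 10 mm above the underside; z up. It lies between the cheeks, head to the edge; its tail end (x = -160 mm), free behind the deck, can be pushed or gripped. Balance point at x = +51 mm: the bar tips as this passes the edge (tail rises 20 mm) and stays where the push ends. 0.3-0.55 kg.
- saddle_mid (a point): Larger loose saddle, 50 mm high: steel plate 40 mm long (x), two flared legs, square grey knob 16 x 16 x 30 on top. Point: 25 mm above the feet; z up. Plate top 20, inner roof 16 mm above the feet; inside 20 mm wide at the roof, 35 at the feet. Set with x along the bar, either way round, roof on the bar's top face. A smaller one (22 mm long, 32 high) stands nearby, in either place.

How it is judged:
By the outcome, as a careful person would: the job done as asked, in the order asked, and still so for the second after the job is handed in, with the robot touching nothing.
It also fails if it takes over 58 s, if anything falls off the work surface, if the arm or the gripper's body presses on something with over 40 N, if the wrist force passes 120 N, or if a joint passes its speed limit or range.

## Robot

A 6-joint arm with a two-finger parallel gripper is mounted at the origin on a cart in front of the work surface, level with it; the furniture and walls round the work are solid. World frame = base frame: x ahead of the robot, y to its left, z up, the work surface at z = 0. Lengths are in m, angles in rad, forces in N, time in s.
With the tool pointing down it reaches from about 0.325 to 0.75 m from the base axis. Payload 7.6 kg.
Tool frame: the origin (TCP) lies between the finger pads; the fingertips stand 25 mm ahead of it and the grasp point (between the pads) lies 6 mm ahead of it; z points along the fingers, y is the line along which they close (so a half turn about z gives the same grasp; the last joint's range is limited). The gripper opens to 85 mm and grips with 20 to 120 N. Pads are 22 mm wide; open, the fingers measure 114 mm over their backs; the gripper's body (76 mm by 85 mm) begins 54 mm behind the grasp point. The pads swing forward as they close: fully open they stand 13 mm farther back than shut.
Start: joints at [1.045, 0.052, 1.401, -0, 1.689, -0.07], TCP at [0.231, 0.471, 0.256] pointing down, gripper open.
Joint ranges: [-2.9, 2.9], [-0.91, 2.17], [0.12, 2.37], [-1.06, 4.2], [0.26, 2.73], [-2.93, 2.93]. Speed limits (rad/s): [2.57, 2.57, 3.01, 3.14, 3.14, 3.14].

## Interface

Orientations are given as [roll, pitch, yaw] about the fixed x, y, z axes, in that order (R = Rz(yaw) Ry(pitch) Rx(roll)).
In Python, from cell import manip gives the robot as it stands.
- The arm moves only by the tool carry_out, never from a script. Its argument "rows" is a list of rows, each a list of 7 numbers: the gripper's target within -1 to 1 (shut at 1, half-way at 0, fully open at -1), then the shift along the tool's x, y, z normalised to -1 to 1, where 1 is 25 mm, then the turn, a rotation vector about the tool's x, y, z normalised to -1 to 1, where 1 is 4 degrees. In form: [[jaw, dx, dy, dz, rx, ry, rz], ...]. A call has 1 to 20 rows; each row shifts and turns the commanded pose from where the row before left it, along the tool's axes as they then stand; what a row does not reach is not made up. A row lasts 1/12 s, in which the tool goes at most 41.7 mm and 7.16 degrees, less where a joint would pass 70% of its speed; a pose out of reach is approached as far as the arm can. A call with a number of a shift or a turn outside -1 to 1 is refused whole. A call with a gripper value outside its range is refused whole. The fingers move at their own pace and stop on an object; "newtons" is the grip in N (left out, the last holds). Time passes only in rows, so rows that do not move let the fingers close. It gives the time, the measured TCP pose, the force, the opening and the grip force at its end, in the units of the state.
- manip.observe(): the state, without advancing time (a new reading comes with each control period).
- manip.get_image(name): name is "side" or "top"; returns a dict with "color" (420x560x3 uint8, red, green, blue), "K" (3x3 intrinsics, pixels), "world_to_cam" (4x4, takes a point from world to camera coordinates). Camera axes: x right, y up, looking along -z (the intrinsics and any distortion apply to the point x, -y, -z); pixel columns grow to the right and rows downward; lengths in m; the calibration is good to about 2 mm. A picture is of the moment at which its call begins. There is no depth.
- manip.finish_job(): hands the job in; it is judged then, once.
The state is a dict: "clock": time; "joint_positions": joint angles; "qd": joint speeds; "effort": joint torques, N m; "tcp_pos": TCP position; "orientation": TCP orientation; "wrist_force": force on the tool from outside, world axes, zero at the start; "wrist_torque": the same for the moment, N m; "width": finger opening in m; "finger_force": force on a finger pad.
Only numpy, scipy, OpenCV 4.12 (cv2) and the standard library are available. Lean on these libraries where they do the work, as an engineer would, in place of code of your own. Each camera call takes 0.05 s, during which the arm holds its last target. There are 200 camera calls.

## Working session

There is one attempt and no reset: what is moved stays moved. The work goes in short steps, Python scripts to look and compute and a tool call to move; the robot and the scene stay as the last step left them, time stands still between calls to the robot, and variables do not carry over. Pictures are saved under pics/ and viewed, at most 10 in all, crops included, and the job is handed in when it is done.

Besides the shell and the picture viewer there is one more tool, called after "Emit:" as a command line: name --pt "numbers of a row" for each row, then --argument value for the rest. carry_out: Moves the arm, as the interface text tells. Its arguments: {"type":"object","properties":{"rows":{"type":"array"},"newtons":{"type":"number"}},"required":["rows"]}

```bash
mkdir -p pics; python3 - <<'E'
from cell import manip
import cv2,numpy as np
for n in("side","top"):
    d=manip.get_image(n); cv2.imwrite(f"pics/{n}0.png",d["color"][:,:,::-1]); np.savez(f"pics/{n}0.npz",**{k:d[k] for k in("color","K","world_to_cam")}); print(n,d["K"].round(1).tolist(),d["world_to_cam"].round(3).tolist(),[k for k in d])
print(manip.observe())
E
```

```text
side [[466.2, 0.0, 274.5], [0.0, 466.2, 216.3], [0.0, 0.0, 1.0]] [[0.914, -0.405, 0.022, -0.48], [0.162, 0.414, 0.896, -0.077], [-0.372, -0.815, 0.444, -1.096], [0.0, 0.0, 0.0, 1.0]] ['color', 'K', 'world_to_cam']
top [[486.0, 0.0, 290.6], [0.0, 486.0, 205.9], [0.0, 0.0, 1.0]] [[-0.004, -1.0, 0.006, -0.17], [0.994, -0.003, 0.111, -0.449], [-0.111, 0.007, 0.994, -0.978], [0.0, 0.0, 0.0, 1.0]] ['color', 'K', 'world_to_cam']
{'clock': 0.1, 'joint_positions': array([ 1.04469100e+00,  5.27882505e-02,  1.40164700e+00,  4.53091062e-06,
        1.68862357e+00, -7.03085600e-02]), 'qd': array([-0.00022953, -0.00019345, -0.00338941,  0.0007333 ,  0.0032472 ,
        0.00072623]), 'effort': array([ 1.28111507e-03, -3.82583535e+01, -3.60983920e+01, -4.64632228e-05,
        4.78228787e-03, -4.68355688e-05]), 'tcp_pos': array([0.23095201, 0.47119854, 0.25553704]), 'orientation': array([-3.14013042e+00, -1.07488336e-04,  2.68579633e+00]), 'wrist_force': array([ 0.55312383, -0.06234888,  1.4569604 ]), 'wrist_torque': array([-0.02138793,  0.07051756,  0.02259769]), 'finger_force': 0.0, 'width': 0.08521027127500758}
```

View pics/side0.png

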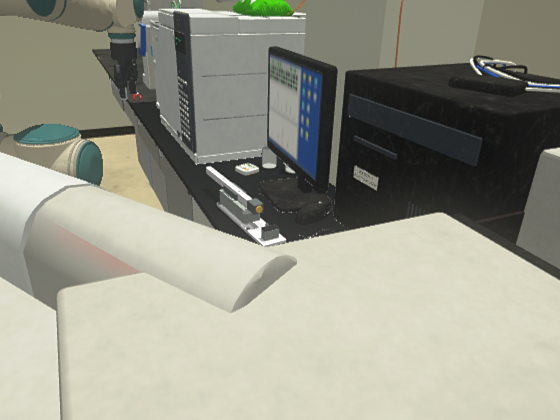

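View pics/top0.png

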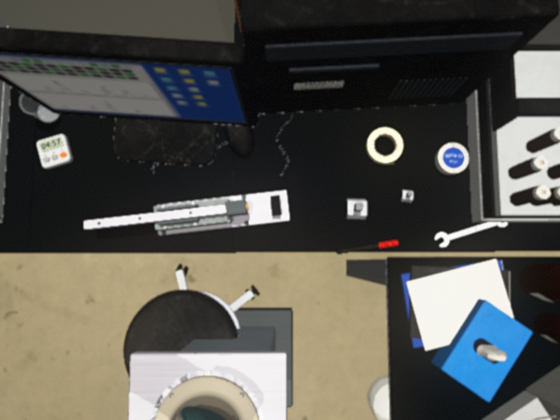

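The side view shows the block, bar and head at about (235,200), partly hidden by the front shelf. In the top view the bar runs from (85,224) to the head at (240,207), with the pad at (278,206). The large saddle is at (357,208) and the small one at (407,196).

```bash
cat > h.py <<'E'
import numpy as np,cv2
from cell import manip
def load(n): return np.load(f"pics/{n}.npz")
def grab(n,tag):
    d=manip.get_image(n); np.savez(f"pics/{tag}.npz",**{k:d[k] for k in("color","K","world_to_cam")}); return load(tag)
def ray(d,u,v,z):
    K=d["K"];T=d["world_to_cam"];R=T[:3,:3];c=-R.T@T[:3,3]
    w=R.T@np.array([(u-K[0,2])/K[0,0],-(v-K[1,2])/K[1,1],-1.]); return c+w*(z-c[2])/w[2]
def proj(d,p):
    T=d["world_to_cam"];q=T[:3,:3]@np.asarray(p)+T[:3,3]; K=d["K"]
    return K[0,2]+K[0,0]*q[0]/-q[2],K[1,2]-K[1,1]*q[1]/-q[2]
def crop(d,u0,v0,u1,v1,s,fn): cv2.imwrite(fn,cv2.resize(d["color"][v0:v1,u0:u1,::-1],None,fx=s,fy=s,interpolation=cv2.INTER_CUBIC))
E
python3 - <<'E'
from h import *
t=load("top0");s=load("side0")
a=cv2.resize(t["color"][180:245,75:295,::-1],None,fx=3.6,fy=3.6,interpolation=cv2.INTER_NEAREST)
b=cv2.resize(t["color"][180:230,335:425,::-1],None,fx=5,fy=5,interpolation=cv2.INTER_NEAREST)
c=cv2.resize(s["color"][155:250,195:295,::-1],None,fx=3.4,fy=3.4,interpolation=cv2.INTER_NEAREST)
o=np.zeros((580,792,3),np.uint8);o[:a.shape[0],:a.shape[1]]=a;o[240:240+b.shape[0],:b.shape[1]]=b;o[240:240+c.shape[0],452:452+c.shape[1]]=c
cv2.imwrite("pics/c1.png",o)
for u,v,z in((85,224,.07),(245,205,.07),(278,206,.04),(357,208,.05),(407,196,.03)):print(ray(t,u,v,z).round(4))
E
```

```text
[0.4093 0.2321 0.07  ]
[ 0.4457 -0.081   0.07  ]
[ 0.4468 -0.1455  0.04  ]
[ 0.4411 -0.3049  0.05  ]
[ 0.4678 -0.4115  0.03  ]
```

View pics/c1.png

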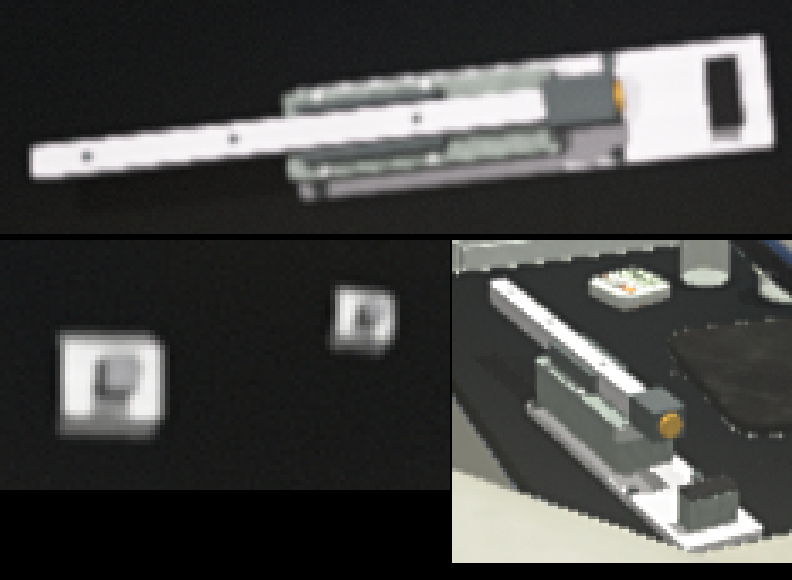

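The crop shows the bar from its tail at crop (31,162) to the head front at crop (620,97). The pad is at crop (725,97) and the deck end at about crop x 552. The large saddle's plate spans crop (60,335)–(165,435), with its legs on the ±x world sides. Next I fit these shapes.

```bash
python3 - <<'E'
from h import *
t=load("top0");im=t["color"].astype(int);g=im.min(2)
T=t["world_to_cam"];print("cam",(-T[:3,:3].T@T[:3,3]).round(3))
def comps(mask,box):
    m=np.zeros(mask.shape,np.uint8);u0,v0,u1,v1=box;m[v0:v1,u0:u1]=mask[v0:v1,u0:u1]
    n,l,s,c=cv2.connectedComponentsWithStats(m);i=1+np.argmax(s[1:,4]);return (l==i)
def rect(m,z):
    v,u=np.nonzero(m);P=np.array([ray(t,a,b,z)[:2] for a,b in zip(u,v)],np.float32)
    (c,(w,h),a)=cv2.minAreaRect(P);return np.array(c).round(4),round(w,4),round(h,4),round(a,2),len(u)
bm=comps(g>200,(78,195,232,240))
v,u=np.nonzero(bm);P=np.array([ray(t,a,b,.07)[:2] for a,b in zip(u,v)])
c=P.mean(0);d=np.linalg.svd(P-c)[2][0];d*=-np.sign(d[1]);s=(P-c)@d
print("bar",c.round(4),"yaw",np.degrees(np.arctan2(d[1],d[0])).round(2),"s",s.min().round(4),s.max().round(4),"tail",(c+d*(s.min()-.0005)).round(4))
pm=comps(im.max(2)<80,(266,193,284,221));print("pad",rect(pm,.04))
for z,b in((.02,(340,190,375,222)),(.012,(398,186,416,204))):
    for th in(90,160): print("sad",th,rect(comps(g>th,b),z))
# dark knob in saddle
print(im[192:222,345:371].mean(2).astype(int))
print("hd",ray(t,246.7,206.4,.073).round(4),"deckback",ray(t,154.2,215,.068).round(4),"mon",ray(t,240,120,.3).round(3),ray(t,10,70,.3).round(3))
E
```

```text
cam [ 0.338 -0.165  1.023]
bar [0.4239 0.0941] yaw -83.56 s -0.1411 0.1369 tail [0.408  0.2349]
pad (array([ 0.4485, -0.1404]), 0.0373, 0.0157, 6.21, 141)
sad 90 (array([ 0.4434, -0.3092]), 0.0416, 0.0399, 89.03, 391)
sad 160 (array([ 0.4454, -0.3092]), 0.0379, 0.0313, 89.8, 233)
sad 90 (array([ 0.4723, -0.4171]), 0.0232, 0.0251, 88.17, 129)
sad 160 (array([ 0.4734, -0.4171]), 0.019, 0.0188, 88.19, 59)
[[ 23  24  26  21  23  24  23  24  24  23  23  25  24  22  24  24  22  23
   23  24  22  25  23  24  22  23]
 [ 24  24  24  24  24  23  23  24  22  24  22  25  24  22  23  23  25  26
   23  26  23  25  26  23  25  24]
 [ 25  24  24  20  25  23  24  21  24  25  23  23  24  24  27  23  25  25
   26  22  24  26  24  24  22  26]
 [ 24  23  24  21  23  22  22  23  22  23  23  24  24  22  24  24  23  21
   23  24  27  23  26  24  23  24]
 [ 22  21  21  24  21  23  24  23  22  22  21  24  22  21  23  21  21  23
   23  23  24  23  23  24  24  24]
 [ 24  26  34  36  35  38  36  36  36  35  33  31  29  30  27  27  30  29
   30  28  23  24  22  21  24  24]
 [ 25  43  70  81  81  79  78  79  79  7
[... 1984 characters left out ...]
127 139 146
  145 145 135  95  48  24  21  23]
 [ 27  55  87 103 106 109 107 110 110 110 111 112 113 110 112 111 116 114
  115 113  95  59  29  22  23  26]
 [ 27  47  71  82  84  84  86  86  88  90  90  90  92  89  90  94 101 100
   99  93  73  43  23  23  23  24]
 [ 24  32  44  47  49  49  48  49  53  52  54  54  55  55  54  60  70  68
   67  62  47  31  26  22  23  24]
 [ 26  24  25  28  28  28  26  27  29  28  30  30  28  29  30  32  36  37
   36  35  29  23  25  24  23  24]
 [ 25  23  26  24  24  24  22  24  24  23  24  23  23  24  24  26  24  24
   23  24  23  20  24  22  25  24]]
hd [ 0.4426 -0.0846  0.073 ] deckback [0.4267 0.0978 0.068 ] mon [ 0.55  -0.093  0.3  ] [0.63  0.262 0.3  ]
```

Emit:
carry_out --pt "1 0 0 0 0 0 1" --pt "1 0 0 0 0 0 1" --pt "1 0 0 0 0 0 1" --pt "1 0 0 0 0 0 1" --pt "1 0 0 0 0 0 1" --pt "1 0 0 0 0 0 1" --pt "1 0 0 0 0 0 1" --pt "1 0 0 0 0 0 1" --pt "1 0 0 0 0 0 1" --pt "1 0 0 0 0 0 1" --pt "1 0 0 0 0 0 1" --pt "1 0 0 0 0 0 1" --pt "1 0 0 0 0 0 1" --pt "1 0 0 0 0 0 1" --pt "1 0 0 0 0 0 0.35" --newtons 40

```text
clock: 1.35
tcp_pos: [0.231, 0.4713, 0.2558]
orientation: [-3.141, 0.001, 1.681]
wrist_force: [-0.2, 0.0, -0.6]
width: 0.0003
finger_force: 0.0
```

Emit:
carry_out --pt "1 -0.97 -0.11 0 0 0 0" --pt "1 -0.97 -0.11 0 0 0 0" --pt "1 -0.97 -0.11 0 0 0 0" --pt "1 -0.97 -0.11 0 0 0 0" --pt "1 -0.97 -0.11 0 0 0 0" --pt "1 -0.97 -0.11 0 0 0 0" --pt "1 -0.97 -0.11 0 0 0 0" --pt "1 -0.97 -0.11 0 0 0 0" --pt "1 -0.11 0.98 0 0 0 0" --pt "1 -0.11 0.98 0 0 0 0" --pt "1 -0.11 0.98 0 0 0 0" --pt "1 -0.11 0.98 0 0 0 0" --pt "1 -0.11 0.98 0 0 0 0" --pt "1 -0.11 0.98 0 0 0 0" --pt "1 -0.11 0.98 0 0 0 0" --pt "1 0 0 0 0 0 0" --pt "1 0 0 0 0 0 0"

```text
clock: 2.77
tcp_pos: [0.4042, 0.2761, 0.2555]
orientation: [-3.14, 0.001, 1.684]
wrist_force: [0.7, -0.1, -0.0]
width: -0.0003
finger_force: 0.0
```

Emit:
carry_out --pt "1 0 0 0.95 0 0 0" --pt "1 0 0 0.95 0 0 0" --pt "1 0 0 0.95 0 0 0" --pt "1 0 0 0.95 0 0 0" --pt "1 0 0 0.95 0 0 0" --pt "1 0 0 0.95 0 0 0" --pt "1 0 0 0.95 0 0 0" --pt "1 0 0 0.95 0 0 0" --pt "1 0 0 0 0 0 0" --pt "1 0 0 0 0 0 0"

```text
clock: 3.6
tcp_pos: [0.4026, 0.2763, 0.066]
orientation: [-3.139, 0.001, 1.685]
wrist_force: [-0.2, -0.7, -0.0]
width: 0.0002
finger_force: 0.0
```

Emit:
carry_out --pt "1 -0.25 0 0 0 0 0" --pt "1 -0.25 0 0 0 0 0" --pt "1 -0.25 0 0 0 0 0" --pt "1 -0.25 0 0 0 0 0" --pt "1 -0.15 0 0 0 0 0" --pt "1 -0.15 0 0 0 0 0" --pt "1 -0.15 0 0 0 0 0" --pt "1 -0.15 0 0 0 0 0" --pt "1 -0.15 0 0 0 0 0" --pt "1 -0.15 0 0 0 0 0" --pt "1 -0.15 0 0 0 0 0" --pt "1 -0.15 0 0 0 0 0" --pt "1 0 0 0 0 0 0" --pt "1 0 0 0 0 0 0"

```text
clock: 4.77
tcp_pos: [0.4097, 0.221, 0.0658]
orientation: [-3.14, 0.001, 1.683]
wrist_force: [-0.5, -0.3, 0.4]
width: 0.0002
finger_force: 0.0
```

```bash
python3 - <<'E'
from h import *
t=grab("top","t1");s=grab("side","s1")
a=cv2.resize(t["color"][160:260,60:300,::-1],None,fx=3.3,fy=3.3,interpolation=cv2.INTER_NEAREST)
c=cv2.resize(s["color"][150:250,180:300,::-1],None,fx=2.6,fy=2.6,interpolation=cv2.INTER_NEAREST)
o=np.zeros((595,792,3),np.uint8);o[:a.shape[0],:a.shape[1]]=a;o[332:332+c.shape[0],:c.shape[1]]=c
cv2.imwrite("pics/c2.png",o)
E
```

```text
(no output)
```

View pics/c2.png

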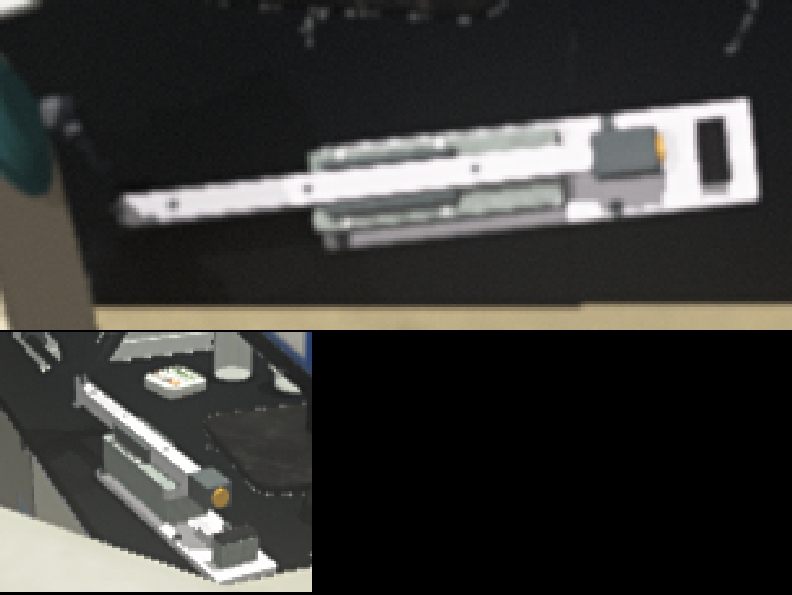

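The bar moved about 27 mm. The finger is at the tail at crop (120,207), the head front is at crop (662,150), and the deck end is at crop x≈563. The bar is not tipped yet.

```bash
python3 - <<'E'
from h import *
t=load("t1");im=t["color"].astype(int)
print(im[208:222,222:240].mean(2).astype(int)); print(ray(t,230.6,213,.05).round(4), ray(t,260.6,206,.073).round(4))
for p in((.4378,-.046,.05),(.4378+.024,-.0433,.05),(.4378-.024,-.0487,.05)): print(np.round(proj(t,p),1))
E
```

```text
[[249 249 249 249 249 249 249 249 249 249 249 249 249 249 250 252 250 199]
 [249 249 250 249 249 249 250 250 250 250 250 250 250 250 251 252 246 189]
 [250 250 251 250 251 251 250 250 249 250 250 250 249 249 248 243 224 162]
 [250 250 250 251 251 250 244 239 232 225 225 224 225 223 219 203 173 129]
 [231 226 227 229 227 218 200 177 159 148 150 152 158 166 167 165 150 123]
 [155 147 144 142 143 139 129 113  96 101 116 131 145 156 162 164 160 144]
 [105  98  94  94  96  98 101  94  84  94 118 139 155 165 166 169 166 160]
 [114 113 110 111 111 114 118 108  86  92 115 137 156 165 166 167 166 165]
 [148 148 150 150 151 152 146 130  95  91 110 132 153 164 165 164 163 165]
 [172 174 174 176 176 175 172 153 110  91 111 131 154 165 165 166 164 167]
 [178 177 178 183 181 180 181 168 120  91 108 130 153 164 164 164 164 165]
 [176 176 177 181 181 181 187 182 130  91 108 130 155 163 165 166 165 166]
 [174 170 170 170 173 181 192 189 136 103 141 170 185 192 192 193 194 195]
 [163 155 145 139 145 161 176 167 121 136 205 234 237 237 237 237 237 238]]
[ 0.4319 -0.0504  0.05  ] [ 0.4433 -0.1119  0.073 ]
[228.4 210.1]
[227.2 198.2]
[229.6 222. ]
```

Emit:
carry_out --pt "1 -0.15 0 0 0 0 0" --pt "1 -0.15 0 0 0 0 0" --pt "1 -0.15 0 0 0 0 0" --pt "1 -0.15 0 0 0 0 0" --pt "1 -0.15 0 0 0 0 0" --pt "1 -0.15 0 0 0 0 0" --pt "1 -0.15 0 0 0 0 0" --pt "1 -0.15 0 0 0 0 0" --pt "1 -0.15 0 0 0 0 0" --pt "1 0 0 0 0 0 0"

```text
clock: 5.7
tcp_pos: [0.4138, 0.1875, 0.0663]
orientation: [-3.142, 0.001, 1.683]
wrist_force: [-0.3, -0.0, -0.5]
width: 0.0001
finger_force: 0.0
```

```bash
cat >> h.py <<'E'
D=np.array([.1122,-.9937]);E=np.array([.4390,-.0475])
def dot(tag):
    d=grab("side",tag);c=d["color"].astype(int);m=(c[...,0]>150)&(c[...,2]<110)&(c[...,0]-c[...,2]>70);m[:160]=0;m[260:]=0;m[:,:200]=0;m[:,300:]=0
    v,u=np.nonzero(m);u,v=u.mean(),v.mean()
    p=ray(d,u,v,0);q=ray(d,u,v,.1);n=np.array([D[1],-D[0]])
    a=n@(p[:2]-E);b=n@(q[:2]-E);r=p+(q-p)*a/(a-b)
    print(tag,m.sum(),round(u,1),round(v,1),"front ahead of edge mm",round(1e3*D@(r[:2]-E),1),"z",round(1e3*r[2],1))
E
python3 - <<'E'
from h import *
dot("s2")
E
```

```text
s2 22 270.2 218.1 front ahead of edge mm 94.8 z 65.8
```

Emit:
carry_out --pt "1 -0.06 0 0 0 0 0" --pt "1 -0.06 0 0 0 0 0" --pt "1 -0.06 0 0 0 0 0" --pt "1 -0.06 0 0 0 0 0" --pt "1 0 0 0 0 0 0" --pt "1 0 0 0 0 0 0"

```text
clock: 6.25
tcp_pos: [0.4145, 0.1821, 0.0663]
orientation: [3.141, 0.0, 1.684]
wrist_force: [-0.9, 1.2, 1.2]
width: -0.0002
finger_force: 0.4
```

```bash
python3 - <<'E'
from h import *
dot("s3")
E
```

```text
s3 29 272.1 218.9 front ahead of edge mm 103.9 z 67.6
```

Emit:
carry_out --pt "1 -0.06 0 0 0 0 0" --pt "1 -0.06 0 0 0 0 0" --pt "1 0 0 0 0 0 0" --pt "1 0.2 0 0 0 0 0" --pt "1 0 0 0 0 0 0" --pt "1 0 0 0 0 0 0"

```text
clock: 6.8
tcp_pos: [0.4141, 0.1843, 0.0662]
orientation: [-3.141, 0.0, 1.684]
wrist_force: [-0.5, 0.9, -0.0]
width: 0.0002
finger_force: 0.0
```

```bash
python3 - <<'E'
from h import *
dot("s4")
E
```

```text
s4 27 272.1 219.6 front ahead of edge mm 104.2 z 66.0
```

Emit:
carry_out --pt "1 -0.18 0 0 0 0 0" --pt "1 -0.05 0 0 0 0 0" --pt "1 -0.05 0 0 0 0 0" --pt "1 0 0 0 0 0 0" --pt "1 0.2 0 0 0 0 0" --pt "1 0 0 0 0 0 0" --pt "1 0 0 0 0 0 0"

```text
clock: 7.43
tcp_pos: [0.4144, 0.1824, 0.0663]
orientation: [3.142, 0.0, 1.684]
wrist_force: [0.1, -0.1, -0.4]
width: -0.0001
finger_force: 0.0
```

```bash
python3 - <<'E'
from h import *
dot("s5")
E
```

```text
s5 27 273.0 220.6 front ahead of edge mm 108.1 z 65.0
```

Emit:
carry_out --pt "1 -0.18 0 0 0 0 0" --pt "1 -0.05 0 0 0 0 0" --pt "1 -0.05 0 0 0 0 0" --pt "1 0 0 0 0 0 0" --pt "1 0.2 0 0 0 0 0" --pt "1 0 0 0 0 0 0" --pt "1 0 0 0 0 0 0"

```text
clock: 8.07
tcp_pos: [0.4146, 0.1805, 0.0663]
orientation: [-3.142, 0.0, 1.684]
wrist_force: [-0.3, 0.2, -0.2]
width: -0.0001
finger_force: 0.0
```

```bash
python3 - <<'E'
from h import *
dot("s6")
E
```

```text
s6 15 272.7 222.2 front ahead of edge mm 107.2 z 60.3
```

```bash
python3 - <<'E'
from h import *
t=grab("top","t2")
o=np.zeros((595,792,3),np.uint8)
a=cv2.resize(t["color"][180:250,80:300,::-1],None,fx=3.6,fy=3.6,interpolation=cv2.INTER_NEAREST);o[:a.shape[0],:a.shape[1]]=a
for i,n in enumerate(("s5","s6")):
    c=cv2.resize(load(n)["color"][160:245,195:300,::-1],None,fx=3.7,fy=3.7,interpolation=cv2.INTER_NEAREST);o[260:260+c.shape[0],i*396:i*396+c.shape[1]]=c
cv2.imwrite("pics/c3.png",o)
E
```

```text
(no output)
```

View pics/c3.png

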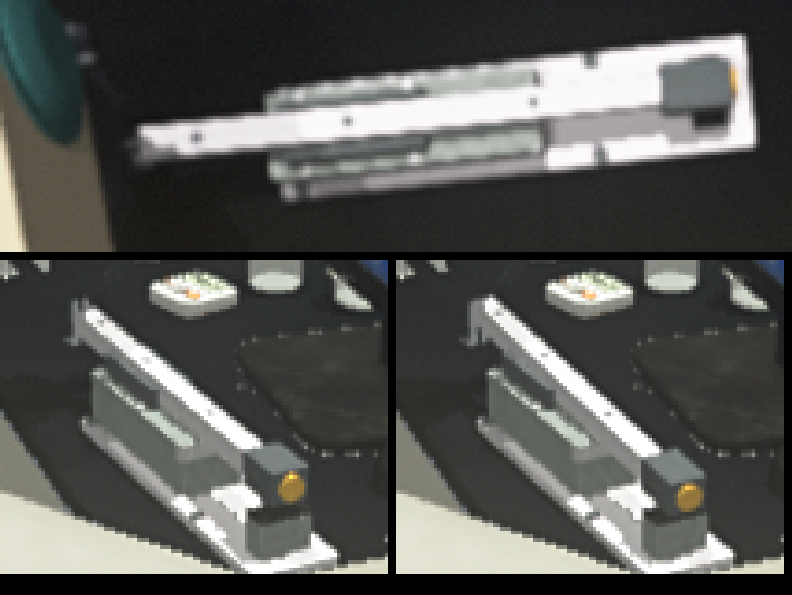

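The head is now over the pad at crop (695,90). In the right-hand side view the tail is higher and the head lower than in the left one. I'll check this with the bar's slope.

```bash
python3 - <<'E'
from h import *
n=np.array([D[1],-D[0]])
for tag in("side0","s1","s3","s4","s5","s6"):
    d=load(tag);g=d["color"].min(2);m=np.zeros(g.shape,np.uint8);m[165:215,205:265]=(g[165:215,205:265]>195)
    k,l,s,c=cv2.connectedComponentsWithStats(m);i=1+np.argmax(s[1:,4]);v,u=np.nonzero(l==i)
    P=[]
    for a,b in zip(u,v):
        p=ray(d,a,b,0);q=ray(d,a,b,.1);x=n@(p[:2]-E);y=n@(q[:2]-E);r=p+(q-p)*x/(x-y);P.append((D@(r[:2]-E)*1e3,r[2]*1e3))
    P=np.array(P);f=np.polyfit(P[:,0],P[:,1],1);print(tag,len(P),"slope deg",np.degrees(np.arctan(f[0])).round(2),"z at edge",f[1].round(1),"tail",P[:,0].min().round(1),P[:,0].max().round(1))
E
```

```text
side0 221 slope deg 0.55 z at edge 73.4 tail -290.0 -9.3
s1 217 slope deg 0.68 z at edge 73.4 tail -252.0 23.0
s3 234 slope deg 0.46 z at edge 73.0 tail -216.1 59.1
s4 239 slope deg 0.42 z at edge 73.1 tail -215.9 64.1
s5 250 slope deg -0.57 z at edge 73.0 tail -208.6 64.2
s6 273 slope deg -3.49 z at edge 72.8 tail -201.0 64.3
```

Emit:
carry_out --pt "1 0.3 0 0 0 0 0" --pt "1 0.8 0 0 0 0 0" --pt "-1 0 0 -1 0 0 0" --pt "-1 0 0 -1 0 0 0" --pt "-1 0 0 -1 0 0 0" --pt "-1 0 0 -1 0 0 0" --pt "-1 0 0 -1 0 0 0" --pt "-1 0 0 -1 0 0 0" --pt "-1 0 0 0 0 0 0"

```text
clock: 8.92
tcp_pos: [0.4131, 0.2088, 0.2219]
orientation: [3.133, -0.003, 1.684]
wrist_force: [0.9, 0.1, 0.6]
width: 0.0835
finger_force: 0.0
```

```bash
cat > bar.py <<'E'
from h import *
n=np.array([D[1],-D[0]])
def slope(tag):
    d=grab("side",tag);g=d["color"].min(2);m=np.zeros(g.shape,np.uint8);m[165:215,205:265]=(g[165:215,205:265]>195)
    k,l,s,c=cv2.connectedComponentsWithStats(m);i=1+np.argmax(s[1:,4]);v,u=np.nonzero(l==i);P=[]
    for a,b in zip(u,v):
        p=ray(d,a,b,0);q=ray(d,a,b,.1);x=n@(p[:2]-E);y=n@(q[:2]-E);r=p+(q-p)*x/(x-y);P.append((D@(r[:2]-E)*1e3,r[2]*1e3))
    P=np.array(P);f=np.polyfit(P[:,0],P[:,1],1);print(tag,len(P),"slope deg",np.degrees(np.arctan(f[0])).round(2),"z at edge",f[1].round(1),"tail",P[:,0].min().round(1))
E
python3 - <<'E'
from bar import *
slope("s7");dot("s8")
t=grab("top","t3");g=t["color"].min(2)
m=np.zeros(g.shape,np.uint8);m[195:240,100:262]=g[195:240,100:262]>215
k,l,s,c=cv2.connectedComponentsWithStats(m);i=1+np.argmax(s[1:,4]);v,u=np.nonzero(l==i);sel=(u<225);v,u=v[sel],u[sel]
P=[]
for a,b in zip(u,v):
    p=ray(t,a,b,.07);r=D@(p[:2]-E); p=ray(t,a,b,.071-.087*r); P.append(p[:2])
P=np.array(P);q=(P-E)@D;w=(P-E)@n;print("tail",q.min(),"lateral fit (deg, mm at edge)",np.degrees(np.polyfit(q,w,1)[0]),np.polyfit(q,w,1)[1]*1e3,"n",n)
# saddle
t0=load("top0");im=t0["color"].astype(float).mean(2)
def cross(col,lo,hi,th,dr):
    r=range(lo,hi,dr)
    for a in r:
        if (im[a,col]-th)*(im[a+dr,col]-th)<=0: return a+dr*(th-im[a,col])/(im[a+dr,col]-im[a,col])
top=[(c,cross(c,196,206,130,1)) for c in range(349,365)];bot=[(c,cross(c,221,208,175,-1)) for c in list(range(349,353))+list(range(361,365))]
print(np.polyfit(*zip(*top),1),np.polyfit(*zip(*bot),1))
w1=[ray(t0,*p,.02)[:2] for p in(top[0],top[-1])];print(w1)
print("knob",ray(t0,358.9,206.2,.05).round(4))
E
```

```text
s7 291 slope deg -4.56 z at edge 73.2 tail -221.6
s8 13 272.6 223.2 front ahead of edge mm 106.8 z 57.6
tail -0.20639880074591832 lateral fit (deg, mm at edge) -0.260487234096377 -1.6738812561631335 n [-0.9937 -0.1122]
[3.08395374e-02 1.88052388e+02] [6.02253047e-02 1.93629464e+02]
[array([ 0.46367552, -0.29289884]), array([ 0.46256536, -0.32413017])]
knob [ 0.4448 -0.3088  0.05  ]
```

The bar has tipped by about 5° and the balance point is about 4 mm past the edge. Next I go to the saddle.

Emit:
carry_out --pt "-1 -0.94 -0.05 0 0 0 0" --pt "-1 -0.94 -0.05 0 0 0 0" --pt "-1 -0.94 -0.05 0 0 0 0" --pt "-1 -0.94 -0.05 0 0 0 0" --pt "-1 -0.94 -0.05 0 0 0 0" --pt "-1 -0.94 -0.05 0 0 0 0" --pt "-1 -0.94 -0.05 0 0 0 0" --pt "-1 -0.94 -0.05 0 0 0 0" --pt "-1 -0.94 -0.05 0 0 0 0" --pt "-1 -0.94 -0.05 0 0 0 0" --pt "-1 -0.94 -0.05 0 0 0 0" --pt "-1 -0.94 -0.05 0 0 0 0" --pt "-1 -0.94 -0.05 0 0 0 0" --pt "-1 -0.94 -0.05 0 0 0 0" --pt "-1 -0.94 -0.05 0 0 0 0" --pt "-1 -0.94 -0.05 0 0 0 0" --pt "-1 -0.94 -0.05 0 0 0 0" --pt "-1 -0.94 -0.05 0 0 0 0" --pt "-1 -0.94 -0.05 0 0 0 0" --pt "-1 -0.94 -0.05 0 0 0 0"

```text
clock: 10.73
tcp_pos: [0.4392, -0.2629, 0.2143]
orientation: [-3.139, -0.002, 1.684]
wrist_force: [0.1, 0.6, 0.4]
width: 0.0856
finger_force: 0.0
```

Emit:
carry_out --pt "-1 -0.94 -0.05 0 0 0 0" --pt "-1 -0.94 -0.05 0 0 0 0" --pt "-1 0 0 0.8 0 0 0.75" --pt "-1 0 0 0.8 0 0 0.75" --pt "-1 0 0 0.8 0 0 0.75" --pt "-1 0 0 0.8 0 0 0" --pt "-1 0 0 0 0 0 0" --pt "-1 0 0 0 0 0 0"

```text
clock: 11.4
tcp_pos: [0.4418, -0.3084, 0.1342]
orientation: [-3.138, -0.003, 1.527]
wrist_force: [0.3, -0.4, 0.5]
width: 0.0854
finger_force: 0.0
```

```bash
python3 - <<'E'
from h import *
import numpy as np
s=manip.observe();y=s["orientation"][2];p=s["tcp_pos"];print(p.round(4),s["orientation"].round(4))
w=np.array([.4448,-.309])-p[:2];print("tool shift mm",1e3*(w@[np.cos(y),np.sin(y)]),1e3*(w@[np.sin(y),-np.cos(y)]),"dz",1e3*(p[2]-.049))
E
```

```text
[ 0.4418 -0.3084  0.1342] [-3.1378e+00 -2.9000e-03  1.5272e+00]
tool shift mm -0.5128808154588156 3.0669947829862574 dz 85.24868434391954
```

Emit:
carry_out --pt "-1 -0.02 0.12 0.85 0 0 0" --pt "-1 0 0 0.85 0 0 0" --pt "-1 0 0 0.85 0 0 0" --pt "-1 0 0 0.85 0 0 0" --pt "-1 0 0 0 0 0 0" --pt "-1 0 0 0 0 0 0"

```text
clock: 11.9
tcp_pos: [0.4456, -0.3097, 0.0517]
orientation: [-3.141, -0.001, 1.527]
wrist_force: [0.0, -0.4, 0.3]
width: 0.085
finger_force: 0.0
```

Emit:
carry_out --pt "1 0 0 0 0 0 0" --pt "1 0 0 0 0 0 0" --pt "1 0 0 0 0 0 0" --pt "1 0 0 0 0 0 0" --pt "1 0 0 0 0 0 0" --pt "1 0 0 0 0 0 0" --pt "1 0 0 0 0 0 0" --pt "1 0 0 0 0 0 0" --newtons 50

```text
clock: 12.57
tcp_pos: [0.4457, -0.3099, 0.0518]
orientation: [3.141, 0.0, 1.527]
wrist_force: [-1.2, 0.7, 3.7]
width: 0.015
finger_force: 50.4
```

Emit:
carry_out --pt "1 0 0 -0.4 0 0 0" --pt "1 0 0 -1 0 0 0" --pt "1 0 0 -1 0 0 0" --pt "1 0 0 -1 0 0 0" --pt "1 0 0 -1 0 0 0" --pt "1 0 0 -1 0 0 0" --pt "1 0 0 0 0 0 -0.77" --pt "1 0 0 0 0 0 -0.77" --pt "1 0 0 0 0 0 -0.76" --pt "1 0 0 0 0 0 0" --pt "1 0 0 0 0 0 0"

```text
clock: 13.48
tcp_pos: [0.4455, -0.3097, 0.1864]
orientation: [-3.142, -0.0, 1.686]
wrist_force: [-0.4, -0.2, -0.4]
width: 0.015
finger_force: 49.9
```

```bash
cat >> h.py <<'E'
def delta(tx,ty,tz):
    from scipy.spatial.transform import Rotation as R
    s=manip.observe();p=s["tcp_pos"];M=R.from_euler("xyz",s["orientation"]).as_matrix()
    print(p.round(4),s["orientation"].round(4),"w",s["width"],"F",s["wrist_force"].round(1),"tool shift mm",(1e3*M.T@(np.array([tx,ty,tz])-p)).round(1))
E
python3 - <<'E'
from h import *
delta(.4411,-.0504,.150)
s=grab("side","s9");t=grab("top","t4")
o=np.zeros((560,792,3),np.uint8)
a=cv2.resize(t["color"][150:260,230:400,::-1],None,fx=2.3,fy=2.3);o[:a.shape[0],:a.shape[1]]=a
p=proj(s,manip.observe()["tcp_pos"]);print(p)
u,v=int(p[0]),int(p[1]);u0,v0=max(0,min(u-85,390)),max(0,min(v-60,300))
c=cv2.resize(s["color"][v0:v0+120,u0:u0+170,::-1],None,fx=2.3,fy=2.3);o[280:280+c.shape[0],:c.shape[1]]=c
cv2.imwrite("pics/c4.png",o)
E
```

```text
[ 0.4455 -0.3097  0.1864] [-3.1416e+00 -3.0000e-04  1.6860e+00] w 0.014962510499864343 F [-0.4 -0.2 -0.4] tool shift mm [258.1  25.4  36.5]
(np.float64(302.9769840229585), np.float64(199.48112207042158))
```

View pics/c4.png

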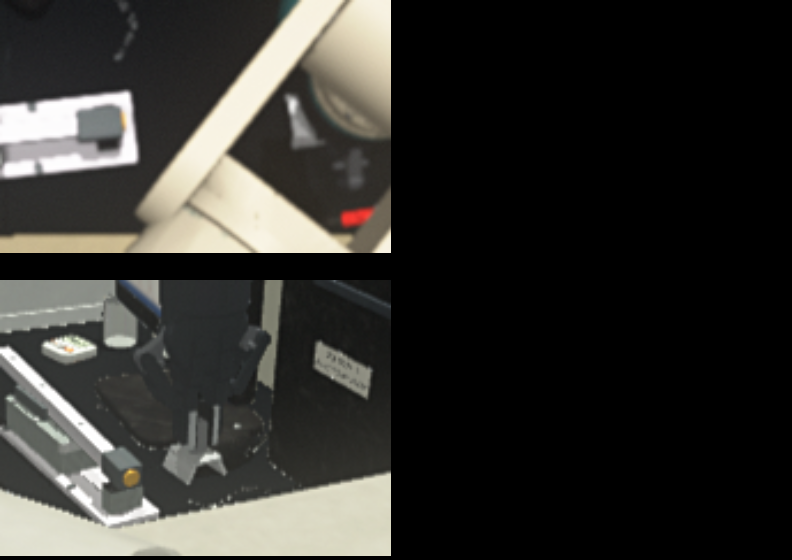

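The side view shows the saddle held upright and centred by its knob, with its opening along the bar. The bar's head rests on the pad. Next I move it above the edge and tilt it to match.

Emit:
carry_out --pt "1 0.4 0.05 0 0 0 0" --pt "1 0.94 0.1 0 0 0 0" --pt "1 0.94 0.1 0 0 0 0" --pt "1 0.94 0.1 0 0 0 0" --pt "1 0.94 0.1 0 0 0 0" --pt "1 0.94 0.1 0 0 0 0" --pt "1 0.94 0.1 0 0 0 0" --pt "1 0.94 0.1 0 0 0 0" --pt "1 0.94 0.1 0 0 0 0" --pt "1 0.94 0.1 0 0 0 0" --pt "1 0.94 0.1 0 0 0 0" --pt "1 0.5 0 0 0 0 0" --pt "1 0 0 0 0 0.6 0" --pt "1 0 0 0 0 0.6 0" --pt "1 0 0 0 0 0 0" --pt "1 0 0 0 0 0 0" --pt "1 0 0 0 0 0 0"

```text
clock: 15.0
tcp_pos: [0.4415, -0.0509, 0.1863]
orientation: [-3.141, -0.083, 1.687]
wrist_force: [-0.2, 0.5, 0.4]
width: 0.0149
finger_force: 49.9
```

```bash
python3 - <<'E'
from bar import *
delta(.4411,-.0504,.1058)
slope("s10")
E
```

```text
[ 0.4415 -0.0509  0.1863] [-3.1415 -0.0829  1.6869] w 0.014925187241921694 F [-0.2  0.5  0.4] tool shift mm [-6.1 -0.4 80.2]
s10 198 slope deg -3.93 z at edge 75.4 tail -221.6
```

Emit:
carry_out --pt "1 -0.12 -0.01 0.6 0 0 0" --pt "1 -0.12 -0.01 0.6 0 0 0" --pt "1 0 0 0.6 0 0 0" --pt "1 0 0 0.4 0 0 0" --pt "1 0 0 0 0 0 0" --pt "1 0 0 0 0 0 0" --pt "1 0 0 0 0 0 0"

```text
clock: 15.63
tcp_pos: [0.4418, -0.0525, 0.132]
orientation: [3.14, -0.083, 1.688]
wrist_force: [0.4, 0.0, -1.7]
width: 0.0145
finger_force: 49.9
```

```bash
python3 - <<'E'
from h import *
delta(.4411,-.0504,.1058)
s=grab("side","s11");t=grab("top","t5")
o=np.zeros((590,792,3),np.uint8)
a=cv2.resize(t["color"][170:250,80:300,::-1],None,fx=2.5,fy=2.5);o[:a.shape[0],:a.shape[1]]=a
c=cv2.resize(s["color"][150:245,190:310,::-1],None,fx=4,fy=4);o[205:205+c.shape[0],:c.shape[1]]=c
cv2.imwrite("pics/c5.png",o)
E
```

```text
[ 0.4418 -0.0525  0.132 ] [ 3.1402 -0.0832  1.6877] w 0.01454516205345864 F [ 0.4  0.  -1.7] tool shift mm [-0.  -0.5 26.2]
```

View pics/c5.png

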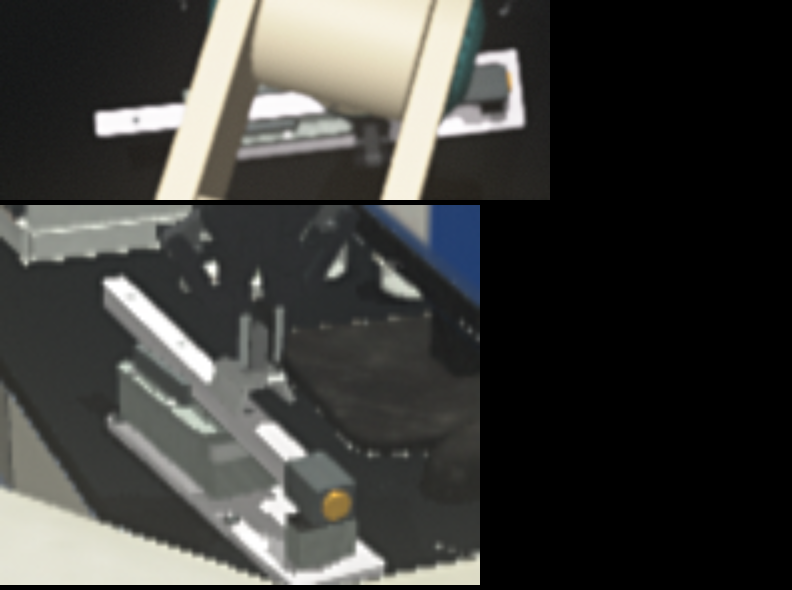

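The saddle is straddling above the bar over the deck end, at side crop (250,375). I'll lower it.

Emit:
carry_out --pt "1 0 -0.02 0.25 0 0 0" --pt "1 0 0 0.25 0 0 0" --pt "1 0 0 0.25 0 0 0" --pt "1 0 0 0.1 0 0 0" --pt "1 0 0 0.04 0 0 0" --pt "1 0 0 0 0 0 0" --pt "1 0 0 0 0 0 0"

```text
clock: 16.32
tcp_pos: [0.4407, -0.0506, 0.1089]
orientation: [3.141, -0.084, 1.688]
wrist_force: [-0.5, -0.5, -1.3]
width: 0.015
finger_force: 49.9
```

```bash
python3 - <<'E'
from h import *
delta(.4411,-.0504,.1058)
E
```

```text
[ 0.4407 -0.0506  0.1089] [ 3.1414 -0.0838  1.6875] w 0.015027513927833504 F [-0.5 -0.5 -1.3] tool shift mm [-0.1  0.4  3.1]
```

Emit:
carry_out --pt "1 0 0 0.04 0 0 0" --pt "1 0 0 0.04 0 0 0" --pt "1 0 0 0 0 0 0" --pt "1 0 0 0 0 0 0"

```text
clock: 16.65
tcp_pos: [0.4406, -0.0504, 0.1068]
orientation: [3.142, -0.084, 1.687]
wrist_force: [-0.1, -1.1, 0.3]
width: 0.0152
finger_force: 49.9
```

Emit:
carry_out --pt "1 0 0 0.04 0 0 0" --pt "1 0 0 0 0 0 0" --pt "1 0 0 0 0 0 0"

```text
clock: 16.9
tcp_pos: [0.4406, -0.0504, 0.1058]
orientation: [-3.142, -0.084, 1.687]
wrist_force: [0.5, 0.1, -1.0]
width: 0.015
finger_force: 49.9
```

Emit:
carry_out --pt "1 0 0 0.04 0 0 0" --pt "1 0 0 0 0 0 0" --pt "1 0 0 0 0 0 0"

```text
clock: 17.15
tcp_pos: [0.4408, -0.0503, 0.1055]
orientation: [3.141, -0.084, 1.688]
wrist_force: [-1.5, 0.9, 4.8]
width: 0.0148
finger_force: 50.6
```

Emit:
carry_out --pt "1 0 0 0.04 0 0 0" --pt "1 0 0 0 0 0 0" --pt "1 0 0 0 0 0 0"

```text
clock: 17.4
tcp_pos: [0.441, -0.0503, 0.1053]
orientation: [3.14, -0.084, 1.688]
wrist_force: [-5.2, 0.5, 12.1]
width: 0.0149
finger_force: 51.6
```

Emit:
carry_out --pt "1 0 0 -0.04 0 0 0" --pt "1 0 0 0 0 0 0" --pt "0.5 0 0 0 0 0 0" --pt "0.2 0 0 0 0 0 0" --pt "0 0 0 0 0 0 0" --pt "-0.2 0 0 0 0 0 0" --pt "-0.2 0 0 0 0 0 0" --pt "-0.2 0 0 0 0 0 0"

```text
clock: 18.07
tcp_pos: [0.4405, -0.0503, 0.1047]
orientation: [-3.141, -0.084, 1.687]
wrist_force: [0.4, 0.7, 0.0]
width: 0.0514
finger_force: 0.0
```

Emit:
carry_out --pt "-0.2 0 0 -0.3 0 0 0" --pt "-0.2 0 0 -0.6 0 0 0" --pt "-0.2 0 0 -1 0 0 0" --pt "-0.2 0 0 -1 0 0 0" --pt "-0.2 0 0 -1 0 0 0" --pt "-0.2 0 0 -1 0 0 0" --pt "-0.2 -1 0 0 0 0 0" --pt "-0.2 -1 0 0 0 0 0" --pt "-0.2 -1 0 0 0 0 0" --pt "-0.2 -1 0 0 0 0 0" --pt "-0.2 -1 0 0 0 0 0" --pt "-0.2 -1 0 0 0 0 0" --pt "-0.2 -1 0 0 0 0 0" --pt "-0.2 -1 0 0 0 0 0" --pt "-0.2 -1 0 0 0 0 0" --pt "-0.2 -1 0 0 0 0 0" --pt "-0.2 0 0 0 0 0 0" --pt "-0.2 0 0 0 0 0 0"

```text
clock: 19.57
tcp_pos: [0.4705, -0.3087, 0.2058]
orientation: [-3.141, -0.084, 1.686]
wrist_force: [-0.8, 0.9, -0.3]
width: 0.0515
finger_force: 0.0
```

```bash
python3 - <<'E'
from bar import *
dot("s12"); s=load("s12");t=grab("top","t6")
o=np.zeros((595,792,3),np.uint8)
a=cv2.resize(t["color"][180:240,80:300,::-1],None,fx=3.6,fy=3.6,interpolation=cv2.INTER_NEAREST);o[:a.shape[0],:a.shape[1]]=a
c=cv2.resize(s["color"][155:245,190:310,::-1],None,fx=4,fy=4);o[220:220+c.shape[0],:c.shape[1]]=c
cv2.imwrite("pics/c6.png",o)
# expected pixels of saddle plate corners at roof+4mm
for q in(-.02,.02):
    for w in(-.011,.011):
        xy=np.array([.4407,-.0473])+q*D+w*n; print(q,w,np.round(proj(t,[*xy,.074-.087*q]),1))
E
```

```text
s12 12 272.5 223.2 front ahead of edge mm 106.2 z 57.3
-0.02 -0.011 [216.8 202.9]
-0.02 0.011 [217.9 214. ]
0.02 -0.011 [237.3 200.8]
0.02 0.011 [238.4 211.8]
```

View pics/c6.png

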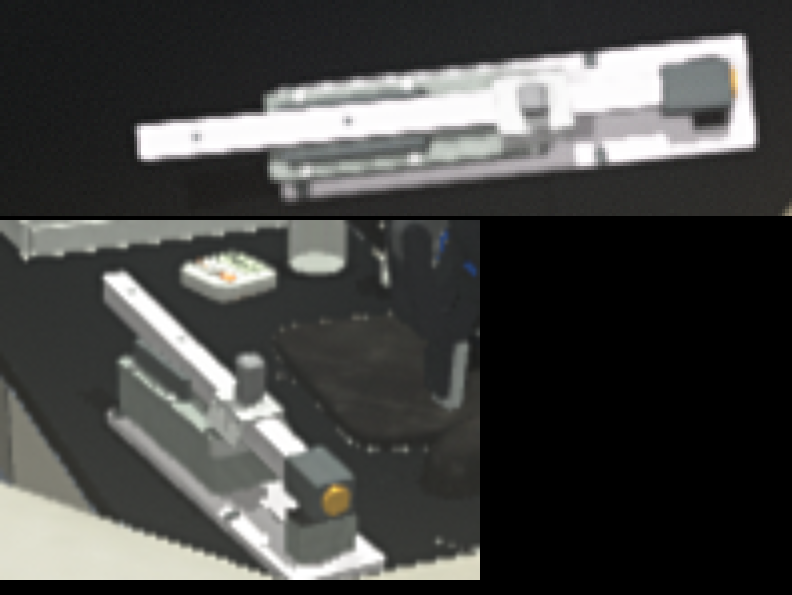

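The saddle sits astride the bar with its plate at crop x 497–572, within about 2 mm of the edge. The head is still down on the pad and the gripper is clear.

```bash
python3 -c "
from cell import manip
print(manip.finish_job())"
```

```text
the job is handed in; nothing more can be done
None
```

The bar is tipped head-down on the pad, its balance point about 4 mm past the edge, and the larger saddle is released astride it within about 2 mm of the edge; job handed in, verdict not shown.

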